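Close and wedge the gate bar of a caramel frame

TASK

Close the caramel frame on the marble slab: push the free end of the aluminium gate bar round its pin until it bears firmly on the rubber-tipped stop and hold it there for about a second, and only then slide the red wedge bolt in behind the bar until it jams and keeps the bar clamped against the stop. Press by feel and gently, about 10 N at the tool and never so hard that the stop takes 20 N, then let go of everything; leave the jar, the tin and the palette knife alone.

Things in the scene. Friction and masses are not known exactly. Their poses are not given: they have to be found in the camera images.
- slab: White marble slab, fixed, 370 x 400 x 20 mm on the table. Origin at table height; axes: +x away from the robot, +y left, turned up to 0.2 rad. Slab positions below are (x, y) in mm in its frame. The steel frame sides, 20 high, lie at x > 28. Dark guide of the wedge at x -44..14, y 116..204, up to 18 high. Closed, the bar lies from the pin along +y at x = 0; open, its free end is swung to -x.
- pin (a point): Axis of the brass pivot pin of the gate bar, at slab (0, -130), at the slab's top face (20 mm above the table). The pin's head, 22 mm in diameter, reaches 28 mm above the slab.
- gate_bar: Aluminium bar, loose on its pin, 0.35 kg, 25 mm wide, 20 high, flat on the slab (top 40 above the table). Origin: on the pin's axis, at its underside; its +x runs along the bar to the round free end (radius 12.5) 230 mm from the pin; its +y side is the one to push. 1 mm of play at the pin, 1 to 3 N of friction, stays where left. Open by 0.35 to 0.85 rad at the start.
- push_point (a point): Point on the bar's pushing face (its +y side, the robot's side), 165 mm from the pin, at half its height. Push here, square to the bar, towards the stop: nearer the end, wide closed fingers would strike the guide and nose of the wedge.
- stop: Dark steel block, 30 x 30 x 26 mm, fixed at slab (62, 55); origin under its centre, axes as the slab's. A brass screw with a rubber tip (16 mm diameter, 10.5 above the slab) points to -x and meets the bar 185 mm from the pin. Its setting is not measured: the tip ends 42 to 57 mm from the block's centre (49.5: bar along slab +y). The tip is sprung, 8 N per mm, 6 mm deep; 20 N spoils it.
- wedge: Red wedge bolt sliding only along slab -y, up to 85 mm, 3 N friction, stays where left. Origin: nose of its sloping face, 23 above the table, at slab (-23.5, 113) fully back (starts 0 to 6 mm in). The face, 14 high, looks to +x, rises 4 in 10 towards its tail, passes on the robot's side of the closed bar's end and presses it to the stop. It touches after 25 to 75 mm, then jams within about 10 mm.
- wedge_knob (a point): Centre of the red knob of the wedge: upright, 20 mm diameter, 22 mm high, centre 72 mm above the table, on a 14 mm thick steel stem. Push it from its slab +y side, or pinch it from above. Pushing with about 10 N clamps the bar with about 4 to 10 N.
- candy_jar: Closed glass jar of sweets, 90 mm diameter, about 160 mm high, loose; origin under its centre. Leave alone.
- mint_tin: Round green tin with brass lid, 83 mm diameter, 62 mm high, loose; origin under its centre. Leave alone.
- palette_knife: Palette knife lying along its own x, about 0.25 m long, loose; origin under its middle. Leave alone.
Things that resemble listed ones, but are neither listed nor needed, are in the scene too. Of the things shaped like the gate_bar, the aluminium one is meant.

How it is judged:
By the outcome, as a careful person would: the job done as asked, in the order asked, and still so for the second after the job is handed in, with the robot touching nothing.
It also fails if it takes over 70 s, if anything falls off the work surface, if the arm or the gripper's body presses on something with over 40 N, if the wrist force passes 120 N, or if a joint passes its speed limit or range.

ROBOT

A 6-joint arm with a two-finger parallel gripper is mounted at the origin on the work surface. World frame = base frame: x ahead of the robot, y to its left, z up, the work surface at z = 0. Lengths are in m, angles in rad, forces in N, time in s.
With the tool pointing down it reaches from about 0.325 to 0.775 m from the base axis. Payload 5.5 kg.
Tool frame: the origin (TCP) lies on the centre line of the jaws, within the pads' length; the fingertips stand 8 mm ahead of it and the grasp point (between the pads) lies 11 mm behind it (manip.finger_overhang is the z of the fingertips in the tool frame, in m); z points along the fingers, y is the line along which they close (so a half turn about z gives the same grasp; the last joint's range is limited). The gripper opens to 85 mm and grips with 20 to 120 N. Pads are 22 mm wide; open, the fingers measure 114 mm over their backs; the gripper's body (76 mm by 85 mm) begins 54 mm behind the grasp point. The pads swing forward as they close: fully open they stand 13 mm farther back than shut.
Start: joints at [-1.241, 0.091, 1.231, -0, 1.82, -0.057], TCP at [0.226, -0.556, 0.239] pointing down, gripper open.
Joint ranges: [-2.87, 2.87], [-0.86, 2.18], [0.17, 2.46], [-1.51, 4.65], [0.06, 2.69], [-2.65, 2.65]. Speed limits (rad/s): [2.57, 2.57, 3.01, 3.14, 3.14, 3.14].

INTERFACE

Orientations are given as a rotation vector (axis times angle).
In Python, from rig import sensors, viewer, manip gives the robot as it stands.
- The arm moves only by the tool servo_tool, never from a script. Its argument "deltas" is a list of rows, each an object with "delta_pos": the shift along the world's x, y, z in cm, a list of three; "angular": the turn, a rotation vector about the world's x, y, z in degrees, a list of three. In form: [{"delta_pos": [x, y, z], "angular": [wx, wy, wz]}, ...]. A call has 1 to 5 rows; each row is the pose to reach, as a shift and turn from the pose commanded when the call began; what a row does not reach only later rows make up. A row lasts 1/12 s, in which the tool goes at most 41.7 mm and 7.16 degrees, less where a joint would pass 70% of its speed; a pose out of reach is approached as far as the arm can. A call with a gripper value outside its range is refused whole. "fingers" is the opening, from 0 (shut) to 1 (fully open), set as the call begins (left out, the last holds). The fingers move at their own pace and stop on an object; the grip force is fixed at half the most. Time passes only in rows, so rows that repeat a pose let the fingers close. It gives the time, the measured TCP pose, the force and the opening at its end, in the units of the state.
- sensors.state(): the state, without advancing time (a new reading comes with each control period).
- viewer.read_camera(name): name is "side" or "top" or "wrist"; returns (picture, depth): 420x560x3 uint8, blue, green, red; 420x560 float32, m along the optical axis (not along the pixel's ray), 0 where there is no reading.
- viewer.camera_info(name): a dict with "vfov" (degrees; the focal length in pixels is half the picture's height over the tangent of half this angle, whatever the lens; pixels are square), "cx", "cy" (the principal point, pixels), "R" (3x3) and "t" (3): a world point X has camera coordinates R X + t. Camera axes: x right, y down, z forward; pixel columns grow to the right and rows downward; lengths in m; the calibration is good to about 2 mm. The wrist camera is an equidistant fisheye: a pixel r from the principal point sees the ray r / f radians off the axis. A picture is of the moment at which its call begins: read the wrist's pose just before it. camera_info takes no time and is no camera call; for the wrist camera it gives the pose at the moment of the call.
- manip.close_job(): hands the job in, once; it reports no verdict.
The state is a dict: "t": time; "joint_pos": joint angles; "qd": joint speeds; "joint_efforts": joint torques, N m; "position": TCP position; "ee_rot": TCP orientation; "ft_force": force on the tool from outside, world axes, zero at the start; "moment": the same for the moment, N m; "opening": finger opening in m.
Only numpy, scipy, OpenCV 4.12 (cv2) and the standard library are available. Lean on these libraries where they do the work, as an engineer would, in place of code of your own. Each camera call takes 0.05 s, during which the arm holds its last target. There are 200 camera calls.

## Working session

There is one attempt and no reset: what is moved stays moved. The work goes in short steps, Python scripts to look and compute and a tool call to move; the robot and the scene stay as the last step left them, time stands still between calls to the robot, and variables do not carry over. Pictures are saved under pics/ and viewed, on a budget of 10 in all, crops included, one or two more only if the job needs it, and the job is handed in when it is done.

Besides the shell and the picture viewer there is one more tool, called as name(argument=value, ...), one argument or row to a line, values as JSON. servo_tool: Moves the arm, as the interface text tells. Its arguments: {"type":"object","properties":{"deltas":{"type":"array","items":{"type":"object","properties":{"delta_pos":{"type":"array","items":{"type":"number"}},"angular":{"type":"array","items":{"type":"number"}}}}},"fingers":{"type":"number"}},"required":["deltas"]}

```bash
mkdir -p pics
cat > h.py <<'E'
import numpy as np, cv2
from rig import sensors, viewer, manip
def save(n,f):
    p,d=viewer.read_camera(n); i=viewer.camera_info(n)
    cv2.imwrite(f'pics/{f}.png',p); np.savez(f'pics/{f}.npz',p=p,d=d,**{k:np.array(i[k]) for k in('vfov','cx','cy','R','t')}); return p,d,i
def load(f): z=np.load(f'pics/{f}.npz'); return z['p'],z['d'],z
def ray(i,u,v,fish=False):
    f=210/np.tan(np.radians(float(i['vfov']))/2); x,y=(u-float(i['cx']))/f,(v-float(i['cy']))/f
    if fish:
        r=np.hypot(x,y)+1e-9; c=np.array([x/r*np.sin(r),y/r*np.sin(r),np.cos(r)])
    else: c=np.array([x,y,1.])
    R=np.array(i['R']);t=np.array(i['t']); return -R.T@t, R.T@c
def onz(i,u,v,z,fish=False):
    o,d=ray(i,u,v,fish); return o+d*(z-o[2])/d[2]
E
python3 - <<'E'
from h import *
for n in('top','side'):
    p,d,i=save(n,n+'0'); print(n,i)
print(sensors.state(), manip.finger_overhang)
a=cv2.imread('pics/top0.png')
cv2.imwrite('pics/top0b.png',cv2.resize(a,(800,600)))
E
```

```text
top {'vfov': 50.698458543790515, 'cx': 276.2825373822002, 'cy': 217.05622695402732, 'R': array([[ 0.00158748, -0.99977893, -0.02096594],
       [-0.98438803,  0.00212776, -0.17599907],
       [ 0.17600477,  0.02091801, -0.98416704]]), 't': array([-0.07638463,  0.53728236,  1.42094883])}
side {'vfov': 47.291125508796675, 'cx': 276.53565261317925, 'cy': 213.2861824329678, 'R': array([[ 0.91252186, -0.40902499, -0.00154997],
       [-0.22034729, -0.48838825, -0.84434826],
       [ 0.34460255,  0.77082778, -0.5357925 ]]), 't': array([-0.52107218,  0.14264206,  1.58577058])}
{'t': 0.1, 'joint_pos': array([-1.24065856e+00,  9.18207060e-02,  1.23178469e+00,  1.94588906e-05,
        1.81979000e+00, -5.67121025e-02]), 'qd': array([-0.00111955, -0.00128771, -0.00238116,  0.00111716,  0.0009519 ,
        0.00223009]), 'joint_efforts': array([ 4.28107363e-03, -4.60215104e+01, -4.19218433e+01,  1.71632823e-04,
        1.05448122e-02, -4.50330077e-06]), 'position': array([ 0.22628415, -0.55543739,  0.23823083]), 'ee_rot': array([-3.08125052e+00, -6.03543915e-01,  3.56374221e-04]), 'ft_force': array([-0.21197532,  0.65519971,  0.35661531]), 'moment': array([-0.05604612, -0.00535465, -0.01953295]), 'opening': 0.08574710245642544} 0.008
```

View pics/top0b.png

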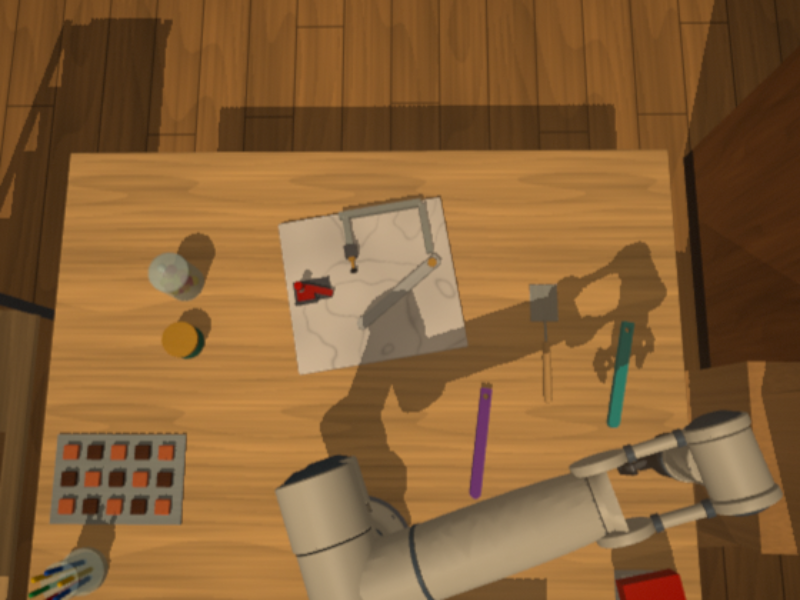

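View pics/side0.png

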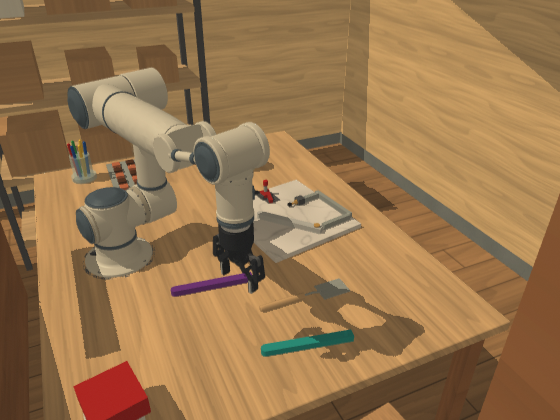

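Top view (800×600): the aluminium bar runs from its brass pin at (433,262) to its free end at (367,322). The red wedge is at (313,290) and the stop at (351,255). Lookalikes for the bar are the purple one (480,440) and the teal one (620,375), and the red box at (650,585) is irrelevant. I choose the aluminium bar on the slab and check it in a crop.

Run:
```python
from h import *
p,d,i=load('top0')
k=.7
for n,u,v,z in [('c_far_left',279,225,.02),('c_far_right',441,196,.02),('c_near_right',467,346,.02),('c_near_left',299,375,.02),('pin',433,261,.048),('barend',365,322,.04),('stop',350,250,.046)]:
    print(n,onz(i,u*k,v*k,z).round(4))
c=p[130:270,190:335]
cv2.imwrite('pics/c1.png',cv2.resize(c,None,fx=5,fy=5,interpolation=cv2.INTER_CUBIC)[:600])
h=cv2.cvtColor(p,cv2.COLOR_BGR2HSV); m=((h[...,1]<70)&(h[...,2]>100)).astype(np.uint8); 
m[:, :190]=0;m[:,335:]=0;m[:130]=0;m[268:]=0
m=cv2.morphologyEx(m,cv2.MORPH_CLOSE,np.ones((5,5)));cs,_=cv2.findContours(m,0,2);c=max(cs,key=cv2.contourArea)
q=cv2.approxPolyDP(cv2.convexHull(c),6,True)[:,0]; print(q)
for a in q: print(a,onz(i,a[0],a[1],.02).round(4))
```

```text
c_far_left [0.7526 0.2054 0.02  ]
c_far_right [ 0.8241 -0.1883  0.02  ]
c_near_right [ 0.4566 -0.2447  0.02  ]
c_near_left [0.3892 0.1464 0.02  ]
pin [ 0.6538 -0.1662  0.048 ]
barend [ 0.5105 -0.0074  0.04  ]
stop [0.6819 0.0293 0.046 ]
[[306 180]
 [250 228]
 [261 210]]
[306 180] [ 0.6706 -0.1774  0.02  ]
[250 228] [0.5049 0.0124 0.02  ]
[261 210] [ 0.5664 -0.0242  0.02  ]
```

View pics/c1.png

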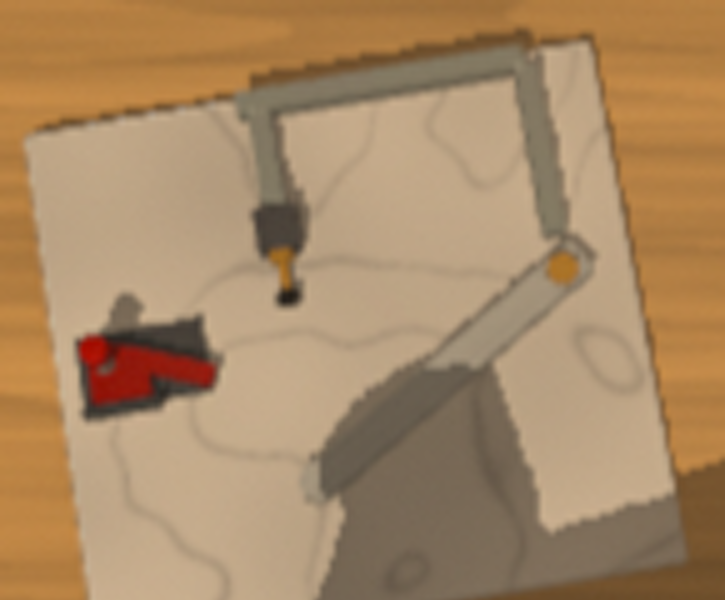

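Run:
```python
from h import *
p,d,i=load('top0')
C=lambda x,y,z:onz(i,190+x/5-.4,130+y/5-.4,z)
A=dict(fl=C(25,137,.02),fr=C(592,38,.02),nr=C(687,562,.02),nl=onz(i,209.3,262.5,.02),pin=C(563,268,.048),end=C(308,487,.04),
 e1a=C(430,362,.04),e1b=C(325,453,.04),e2a=C(490,367,.04),e2b=C(335,497,.04),knob=C(97,350,.083),stop=C(280,227,.046),nose=C(213,375,.037))
th=np.mean([np.arctan2(*(A[a]-A[b])[[0,1]]*[s1,s2]) if 0 else 0 for a,b,s1,s2 in []] or [0])
def ang(v): return np.arctan2(v[1],v[0])
ths=[ang(A['fl']-A['fr'])-np.pi/2,ang(A['nl']-A['nr'])-np.pi/2,ang(A['fr']-A['nr']),ang(A['fl']-A['nl'])]
th=np.mean(ths);cen=np.mean([A[k] for k in('fl','fr','nr','nl')],0);R=np.array([[np.cos(th),-np.sin(th)],[np.sin(th),np.cos(th)]])
print(np.round(ths,3),th,cen)
o=A['pin'][:2]-R@[0,-.13]; print('slab origin by pin',o)
for k in A: print(k,A[k].round(4),((A[k][:2]-o)@R*1000).round(1))
for a,b in(('pin','end'),('e1a','e1b'),('e2a','e2b')): print('open',np.pi/2-0+0*th, ang(A[b]-A[a])-th-np.pi/2)
```

```text
[0.175 0.172 0.16  0.167] 0.16856838528180218 [ 0.60623948 -0.01916452  0.02      ]
slab origin by pin [ 0.63028362 -0.03506411]
fl [0.7544 0.2079 0.02  ] [163.1 218.7]
fr [ 0.8241 -0.1859  0.02  ] [ 165.8 -181.2]
nr [ 0.4573 -0.2451  0.02  ] [-205.8 -178. ]
nl [0.3892 0.1464 0.02  ] [-207.3  219.3]
pin [ 0.6521 -0.1632  0.048 ] [   0. -130.]
end [0.5052 0.0068 0.04  ] [-116.3   62.3]
e1a [ 0.5897 -0.074   0.04  ] [-46.6 -31.6]
e1b [ 0.528  -0.0043  0.04  ] [-95.6  47.5]
e2a [ 0.5862 -0.1142  0.04  ] [-56.8 -70.6]
e2b [ 0.4984 -0.0112  0.04  ] [-126.    45.6]
knob [0.5891 0.1423 0.083 ] [-10.8 181.8]
stop [0.6818 0.0273 0.046 ] [61.3 52.8]
nose [0.5818 0.0718 0.037 ] [-29.8 113.5]
open 1.5707963267948966 0.5441517212484377
open 1.5707963267948966 0.5554043424555899
open 1.5707963267948966 0.537180649117051
```

```bash
cat >> h.py <<'E'
TH=0.1686; O=np.array([.6303,-.0351])
def W(s): 
    c,n=np.cos(TH),np.sin(TH); return O+np.array([[c,-n],[n,c]])@np.array(s)/1000
def S(w):
    c,n=np.cos(TH),np.sin(TH); return np.array([[c,-n],[n,c]]).T@(np.array(w)-O)*1000
def P(phi,c,half=11):
    s=np.array([0,-130])+165*np.array([-np.sin(phi),np.cos(phi)])-(12.5+half+c)*np.array([np.cos(phi),np.sin(phi)])
    return W(s)
E
python3 - <<'E'
from h import *
for phi,c in [(.545,25),(.545,0),(.45,0),(.35,0),(.25,0),(.15,0),(.1,0),(.05,0),(0,0),(-.04,0)]:
    print(phi,c,(P(phi,c)*100).round(2),'yaw deg',np.degrees(TH+phi).round(1))
E
```

```text
0.545 25 [50.74 -7.03] yaw deg 40.9
0.545 0 [52.63 -5.39] yaw deg 40.9
0.45 0 [53.73 -4.25] yaw deg 35.4
0.35 0 [54.99 -3.16] yaw deg 29.7
0.25 0 [56.36 -2.21] yaw deg 24.0
0.15 0 [57.81 -1.39] yaw deg 18.3
0.1 0 [58.57 -1.04] yaw deg 15.4
0.05 0 [59.34 -0.73] yaw deg 12.5
0 0 [60.13 -0.45] yaw deg 9.7
-0.04 0 [60.76 -0.26] yaw deg 7.4
```

servo_tool(
  deltas=[
    {"delta_pos": [2, 3.5, 0], "angular": [0, 0, 4]},
    {"delta_pos": [4, 7, 0], "angular": [0, 0, 8]},
    {"delta_pos": [6, 10.5, 0], "angular": [0, 0, 12]},
    {"delta_pos": [8, 14, 0], "angular": [0, 0, 16]},
    {"delta_pos": [10, 17.5, 0], "angular": [0, 0, 18.7]},
  ],
  fingers=0,
)

```text
t: 0.52
position: [0.3267, -0.3789, 0.2387]
ee_rot: [-2.942, -1.101, 0.0]
ft_force: [0.6, -1.0, 0.1]
opening: 0.0253
```

servo_tool(
  deltas=[
    {"delta_pos": [2, 3.4, 0]},
    {"delta_pos": [4, 6.8, 0]},
    {"delta_pos": [6, 10.2, 0]},
    {"delta_pos": [8, 13.6, 0]},
    {"delta_pos": [10, 17, 0]},
  ],
)

```text
invalid input at $.deltas[0]: expected keys delta_pos, angular
```

servo_tool(
  deltas=[
    {"delta_pos": [2, 3.4, -1]},
    {"delta_pos": [4, 6.8, -3]},
    {"delta_pos": [6, 10.2, -5.5]},
    {"delta_pos": [7.5, 12.8, -8]},
    {"delta_pos": [8, 13.8, -9]},
  ],
)

```text
invalid input at $.deltas[0]: expected keys delta_pos, angular
```

Run:
```python
from h import *
p,d,i=save('wrist','w1'); print(i['R'],i['t'],sensors.state()['position'])
cv2.imwrite('pics/w1.png',p)
save('top','top1')
```

```text
[[ 6.62933068e-01 -7.48678465e-01 -5.50374418e-04]
 [-7.16406936e-01 -6.34570729e-01  2.89967398e-01]
 [-2.17441598e-01 -1.91834685e-01 -9.57036366e-01]] [-0.49878266 -0.0377421   0.38075411] [ 0.33038375 -0.37357073  0.23953621]
```

View pics/w1.png

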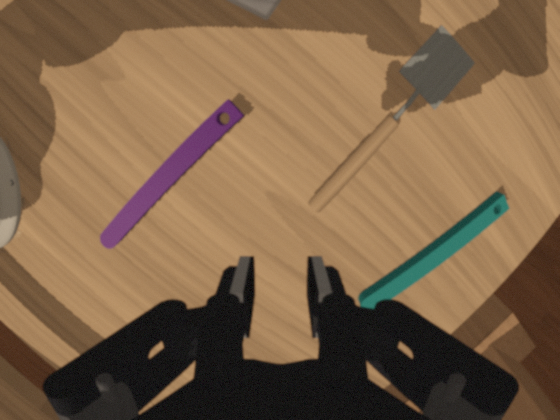

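The moves were refused because angular is required. The picture shows only the purple bar (170,170), the teal bar (435,250) and the palette knife.

servo_tool(
  deltas=[
    {"delta_pos": [2, 3.4, 0], "angular": [0, 0, 0]},
    {"delta_pos": [4, 6.8, 0], "angular": [0, 0, 0]},
    {"delta_pos": [6, 10.2, 0], "angular": [0, 0, 0]},
    {"delta_pos": [8, 13.6, 0], "angular": [0, 0, 0]},
    {"delta_pos": [10, 17, 0], "angular": [0, 0, 0]},
  ],
)

```text
t: 1.03
position: [0.4267, -0.2095, 0.2389]
ee_rot: [-2.945, -1.094, 0.001]
ft_force: [0.3, -0.3, 0.6]
opening: 0.0001
```

servo_tool(
  deltas=[
    {"delta_pos": [2, 3.4, -1], "angular": [0, 0, 0]},
    {"delta_pos": [4, 6.8, -3], "angular": [0, 0, 0]},
    {"delta_pos": [6, 10.2, -5.5], "angular": [0, 0, 0]},
    {"delta_pos": [7.5, 12.8, -8], "angular": [0, 0, 0]},
    {"delta_pos": [7.5, 13.2, -9], "angular": [0, 0, 0]},
  ],
)

```text
t: 1.45
position: [0.5017, -0.0751, 0.1452]
ee_rot: [-2.939, -1.1, 0.004]
ft_force: [0.0, 0.6, -0.4]
opening: -0.0004
```

Run:
```python
from h import *
p,d,i=save('wrist','w2'); print(sensors.state()['position'],sensors.state()['ft_force'],sensors.state()['opening'])
cv2.imwrite('pics/w2.png',p)
```

```text
[ 0.50023024 -0.07550352  0.14311726] [-1.06732132  0.87736644 -2.46660346] -0.00011868228617028011
```

View pics/w2.png

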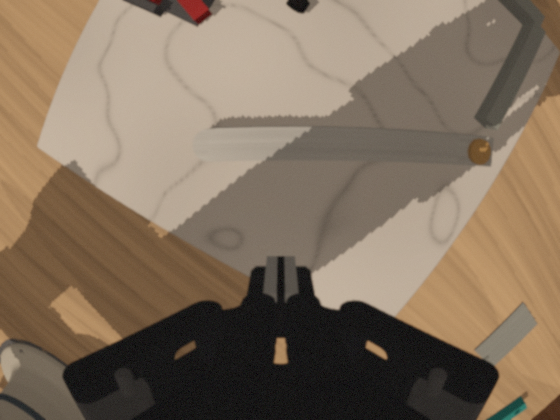

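Wrist view: bar aluminium, horizontal in the picture, pin at (480,151), free end at (195,142), near edge at row ~160; closed fingers at (281,275) on its robot side.

Run:
```python
from h import *
p,d,i=load('w2')
F=lambda u,v,z:onz(i,u,v,z,True)
for n,u,v,z in[('pin',480,150,.048),('end',195,143,.04),('far1',300,127,.04),('near1',300,160,.04),('far2',420,133,.04),('near2',420,162,.04),('fingertip',281,258,.137),('rubber',298,3,.0305)]:
    w=F(u,v,z);print(n,w.round(4),S(w[:2]).round(1))
```

```text
pin [ 0.6476 -0.159   0.048 ] [  -3.7 -125. ]
end [0.4994 0.0092 0.04  ] [-121.6   65.6]
far1 [ 0.5587 -0.0426  0.04  ] [-71.8   4.6]
near1 [ 0.5405 -0.0588  0.04  ] [-92.5  -8.3]
far2 [ 0.6195 -0.1132  0.04  ] [-23.8 -75.2]
near2 [ 0.6035 -0.1295  0.04  ] [-42.3 -88.5]
fingertip [ 0.5069 -0.0702  0.137 ] [-127.5  -13.9]
rubber [0.6314 0.0222 0.0305] [10.7 56.3]
```

servo_tool(
  deltas=[
    {"delta_pos": [0, 0, -3], "angular": [0, 0, 0]},
    {"delta_pos": [0, 0, -6], "angular": [0, 0, 0]},
    {"delta_pos": [0, 0, -8.5], "angular": [0, 0, 0]},
    {"delta_pos": [0, 0, -10], "angular": [0, 0, 0]},
    {"delta_pos": [0, 0, -10.3], "angular": [0, 0, 0]},
  ],
)

```text
t: 1.92
position: [0.499, -0.0798, 0.043]
ee_rot: [-2.942, -1.094, 0.008]
ft_force: [-0.5, -0.2, 0.4]
opening: 0.0003
```

servo_tool(
  deltas=[
    {"delta_pos": [0, 0, 0], "angular": [0, 0, 0]},
    {"delta_pos": [0, 0, 0], "angular": [0, 0, 0]},
  ],
)

```text
t: 2.08
position: [0.5019, -0.0798, 0.0478]
ee_rot: [2.943, 1.095, 0.002]
ft_force: [-0.2, -1.3, -0.1]
opening: 0.0002
```

servo_tool(
  deltas=[
    {"delta_pos": [0, 0, -0.5], "angular": [0, 0, 0]},
    {"delta_pos": [0, 0, -1], "angular": [0, 0, 0]},
    {"delta_pos": [0, 0, -1.2], "angular": [0, 0, 0]},
    {"delta_pos": [0, 0, -1.2], "angular": [0, 0, 0]},
    {"delta_pos": [0, 0, -1.2], "angular": [0, 0, 0]},
  ],
)

```text
t: 2.5
position: [0.5013, -0.0786, 0.0343]
ee_rot: [-2.944, -1.097, 0.0]
ft_force: [-0.6, -0.2, -1.0]
opening: -0.0002
```

servo_tool(
  deltas=[
    {"delta_pos": [0, 0, 0], "angular": [0, 0, 0]},
    {"delta_pos": [0, 0, 0], "angular": [0, 0, 0]},
    {"delta_pos": [0, 0, 0], "angular": [0, 0, 0]},
  ],
)

```text
t: 2.75
position: [0.5015, -0.0787, 0.0345]
ee_rot: [2.944, 1.097, 0.0]
ft_force: [-0.2, -0.5, -0.2]
opening: 0.0
```

servo_tool(
  deltas=[
    {"delta_pos": [0.7, 0.7, 0], "angular": [0, 0, 0]},
    {"delta_pos": [1.4, 1.4, 0], "angular": [0, 0, 0]},
    {"delta_pos": [1.9, 1.9, 0], "angular": [0, 0, 0]},
    {"delta_pos": [2.2, 2.2, 0], "angular": [0, 0, 0]},
    {"delta_pos": [2.5, 2.5, 0], "angular": [0, 0, 0]},
  ],
)

```text
t: 3.17
position: [0.5266, -0.0532, 0.0343]
ee_rot: [2.943, 1.098, -0.002]
ft_force: [-2.0, -3.2, 0.8]
opening: 0.0004
```

servo_tool(
  deltas=[
    {"delta_pos": [0.35, 0.38, 0], "angular": [0, 0, -1.8]},
    {"delta_pos": [0.7, 0.76, 0], "angular": [0, 0, -3.6]},
    {"delta_pos": [1.1, 1.14, 0], "angular": [0, 0, -5.4]},
    {"delta_pos": [1.5, 1.5, 0], "angular": [0, 0, -7.3]},
    {"delta_pos": [1.9, 1.85, 0], "angular": [0, 0, -9.2]},
  ],
)

```text
t: 3.58
position: [0.5453, -0.0351, 0.0342]
ee_rot: [3.023, 0.854, -0.002]
ft_force: [-2.9, -2.5, 1.3]
opening: 0.0
```

servo_tool(
  deltas=[
    {"delta_pos": [0.46, 0.35, 0], "angular": [0, 0, -2]},
    {"delta_pos": [0.9, 0.68, 0], "angular": [0, 0, -3.9]},
    {"delta_pos": [1.36, 1.0, 0], "angular": [0, 0, -5.8]},
    {"delta_pos": [1.83, 1.3, 0], "angular": [0, 0, -7.7]},
    {"delta_pos": [2.3, 1.58, 0], "angular": [0, 0, -9.6]},
  ],
)

```text
t: 4.0
position: [0.5682, -0.0193, 0.0342]
ee_rot: [3.084, 0.599, -0.002]
ft_force: [-2.8, -1.5, 1.9]
opening: 0.0
```

servo_tool(
  deltas=[
    {"delta_pos": [0.35, 0.2, 0], "angular": [0, 0, -1.4]},
    {"delta_pos": [0.7, 0.4, 0], "angular": [0, 0, -2.8]},
    {"delta_pos": [1.0, 0.55, 0], "angular": [0, 0, -3.9]},
    {"delta_pos": [1.25, 0.68, 0], "angular": [0, 0, -4.8]},
    {"delta_pos": [1.5, 0.8, 0], "angular": [0, 0, -5.8]},
  ],
)

```text
t: 4.42
position: [0.5833, -0.0113, 0.0342]
ee_rot: [3.11, 0.443, -0.001]
ft_force: [-2.0, -1.0, 2.3]
opening: -0.0001
```

servo_tool(
  deltas=[
    {"delta_pos": [0.2, 0.09, 0], "angular": [0, 0, -0.7]},
    {"delta_pos": [0.4, 0.17, 0], "angular": [0, 0, -1.5]},
    {"delta_pos": [0.6, 0.25, 0], "angular": [0, 0, -2.2]},
    {"delta_pos": [0.8, 0.33, 0], "angular": [0, 0, -3.0]},
    {"delta_pos": [0.95, 0.4, 0], "angular": [0, 0, -3.6]},
  ],
)

```text
t: 4.83
position: [0.593, -0.0073, 0.0342]
ee_rot: [3.123, 0.344, 0.0]
ft_force: [-2.5, -1.1, 0.4]
opening: 0.0002
```

servo_tool(
  deltas=[
    {"delta_pos": [0.04, 0.015, 0], "angular": [0, 0, -0.15]},
    {"delta_pos": [0.08, 0.03, 0], "angular": [0, 0, -0.3]},
    {"delta_pos": [0.12, 0.045, 0], "angular": [0, 0, -0.45]},
  ],
)

```text
t: 5.08
position: [0.594, -0.0069, 0.0342]
ee_rot: [-3.124, -0.334, 0.0]
ft_force: [-2.6, -0.6, 1.4]
opening: 0.0002
```

servo_tool(
  deltas=[
    {"delta_pos": [0.04, 0.015, 0], "angular": [0, 0, -0.15]},
    {"delta_pos": [0.08, 0.03, 0], "angular": [0, 0, -0.3]},
    {"delta_pos": [0.1, 0.04, 0], "angular": [0, 0, -0.4]},
  ],
)

```text
t: 5.33
position: [0.595, -0.0065, 0.0342]
ee_rot: [-3.125, -0.323, -0.0]
ft_force: [-2.6, -1.1, 0.6]
opening: -0.0003
```

servo_tool(
  deltas=[
    {"delta_pos": [0.05, 0.018, 0], "angular": [0, 0, -0.15]},
    {"delta_pos": [0.1, 0.036, 0], "angular": [0, 0, -0.3]},
    {"delta_pos": [0.13, 0.046, 0], "angular": [0, 0, -0.45]},
  ],
)

```text
t: 5.58
position: [0.5964, -0.006, 0.0342]
ee_rot: [-3.126, -0.311, -0.0]
ft_force: [-2.6, -0.2, 0.9]
opening: 0.0005
```

servo_tool(
  deltas=[
    {"delta_pos": [0.05, 0.018, 0], "angular": [0, 0, -0.15]},
    {"delta_pos": [0.1, 0.036, 0], "angular": [0, 0, -0.3]},
    {"delta_pos": [0.1, 0.036, 0], "angular": [0, 0, -0.4]},
  ],
)

```text
t: 5.83
position: [0.5975, -0.0056, 0.0342]
ee_rot: [-3.127, -0.3, -0.0]
ft_force: [-0.6, -1.6, -0.4]
opening: 0.0001
```

servo_tool(
  deltas=[
    {"delta_pos": [0.04, 0.013, 0], "angular": [0, 0, -0.15]},
    {"delta_pos": [0.08, 0.026, 0], "angular": [0, 0, -0.3]},
    {"delta_pos": [0.08, 0.026, 0], "angular": [0, 0, -0.3]},
  ],
)

```text
t: 6.08
position: [0.5979, -0.0055, 0.0342]
ee_rot: [-3.128, -0.292, 0.001]
ft_force: [-4.4, -0.7, 0.5]
opening: 0.0003
```

servo_tool(
  deltas=[
    {"delta_pos": [0.02, 0.006, 0], "angular": [0, 0, 0]},
    {"delta_pos": [0.04, 0.012, 0], "angular": [0, 0, 0]},
    {"delta_pos": [0.04, 0.012, 0], "angular": [0, 0, 0]},
  ],
)

```text
t: 6.33
position: [0.5981, -0.0054, 0.0342]
ee_rot: [3.128, 0.292, -0.002]
ft_force: [-5.0, -1.0, 2.8]
opening: 0.0002
```

servo_tool(
  deltas=[
    {"delta_pos": [0.03, 0.008, 0], "angular": [0, 0, 0]},
    {"delta_pos": [0.06, 0.016, 0], "angular": [0, 0, 0]},
    {"delta_pos": [0.06, 0.016, 0], "angular": [0, 0, 0]},
  ],
)

```text
t: 6.58
position: [0.5982, -0.0054, 0.0342]
ee_rot: [3.128, 0.292, -0.004]
ft_force: [-7.8, -0.4, 2.5]
opening: -0.0
```

servo_tool(
  deltas=[
    {"delta_pos": [0.03, 0.008, 0], "angular": [0, 0, 0]},
    {"delta_pos": [0.06, 0.016, 0], "angular": [0, 0, 0]},
    {"delta_pos": [0.08, 0.02, 0], "angular": [0, 0, 0]},
    {"delta_pos": [0.08, 0.02, 0], "angular": [0, 0, 0]},
  ],
)

```text
t: 6.92
position: [0.5984, -0.0053, 0.0342]
ee_rot: [3.128, 0.292, -0.006]
ft_force: [-10.2, -1.9, 5.1]
opening: -0.0001
```

servo_tool(
  deltas=[
    {"delta_pos": [0, 0, 0], "angular": [0, 0, 0]},
    {"delta_pos": [0, 0, 0], "angular": [0, 0, 0]},
  ],
)

```text
t: 7.08
position: [0.5984, -0.0054, 0.0342]
ee_rot: [3.128, 0.292, -0.006]
ft_force: [-10.2, -1.8, 4.6]
opening: -0.0001
```

servo_tool(
  deltas=[
    {"delta_pos": [0, 0, 0], "angular": [0, 0, 0]},
    {"delta_pos": [0, 0, 0], "angular": [0, 0, 0]},
    {"delta_pos": [0, 0, 0], "angular": [0, 0, 0]},
    {"delta_pos": [0, 0, 0], "angular": [0, 0, 0]},
    {"delta_pos": [0, 0, 0], "angular": [0, 0, 0]},
  ],
)

```text
t: 7.5
position: [0.5984, -0.0053, 0.0342]
ee_rot: [3.128, 0.292, -0.006]
ft_force: [-9.8, -1.7, 4.2]
opening: -0.0001
```

servo_tool(
  deltas=[
    {"delta_pos": [0, 0, 0], "angular": [0, 0, 0]},
    {"delta_pos": [0, 0, 0], "angular": [0, 0, 0]},
    {"delta_pos": [0, 0, 0], "angular": [0, 0, 0]},
    {"delta_pos": [0, 0, 0], "angular": [0, 0, 0]},
    {"delta_pos": [0, 0, 0], "angular": [0, 0, 0]},
  ],
)

```text
t: 7.92
position: [0.5984, -0.0054, 0.0342]
ee_rot: [3.128, 0.291, -0.006]
ft_force: [-11.1, -1.7, 5.3]
opening: -0.0001
```

servo_tool(
  deltas=[
    {"delta_pos": [0, 0, 0], "angular": [0, 0, 0]},
    {"delta_pos": [0, 0, 0], "angular": [0, 0, 0]},
    {"delta_pos": [0, 0, 0], "angular": [0, 0, 0]},
    {"delta_pos": [0, 0, 0], "angular": [0, 0, 0]},
    {"delta_pos": [0, 0, 0], "angular": [0, 0, 0]},
  ],
)

```text
t: 8.33
position: [0.5984, -0.0053, 0.0342]
ee_rot: [3.128, 0.292, -0.006]
ft_force: [-9.0, -1.9, 3.9]
opening: -0.0001
```

Run:
```python
from h import *
s=sensors.state(); print(s['t'],s['position'],S(s['position'][:2]))
save('top','top2'); save('side','side2')
a=cv2.imread('pics/top2.png')[130:270,190:335]; a=cv2.resize(a,(580,560),interpolation=cv2.INTER_CUBIC)
cv2.imwrite('pics/top2c.png',a)
```

```text
8.3333 [ 0.59837674 -0.00534895  0.03421728] [-26.47831038  34.68599571]
```

View pics/top2c.png

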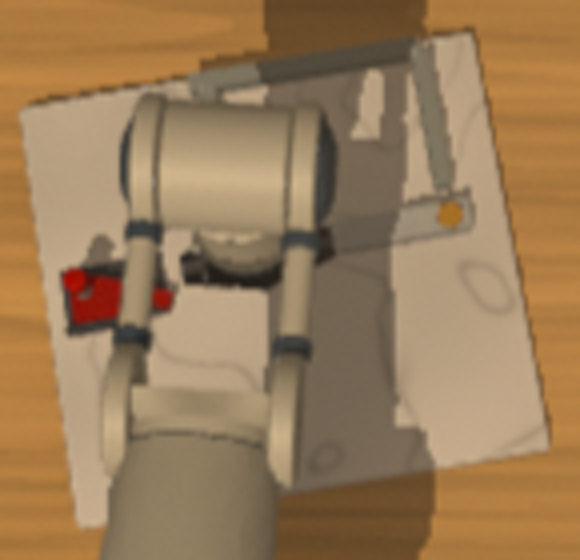

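Top view: the bar is closed, running from the pin (450,213) nearly along slab +y under the gripper. Held at ~10 N for 1.5 s. Next I back off and go to the knob, at (75,280) in the crop.

servo_tool(
  deltas=[
    {"delta_pos": [-0.2, -0.035, 0], "angular": [0, 0, 0]},
    {"delta_pos": [-0.7, -0.12, 0], "angular": [0, 0, 0]},
    {"delta_pos": [-1.6, -0.27, 0], "angular": [0, 0, 0]},
    {"delta_pos": [-2.5, -0.42, 1], "angular": [0, 0, 0]},
    {"delta_pos": [-3, -0.5, 3], "angular": [0, 0, 0]},
  ],
)

```text
t: 8.85
position: [0.5678, -0.0098, 0.0615]
ee_rot: [-3.127, -0.292, 0.007]
ft_force: [0.2, -0.7, -0.0]
opening: 0.0003
```

servo_tool(
  deltas=[
    {"delta_pos": [0, 0, 3], "angular": [0, 0, 0]},
    {"delta_pos": [0, 0, 6], "angular": [0, 0, 0]},
    {"delta_pos": [0, 0, 9], "angular": [0, 0, 0]},
    {"delta_pos": [0, 0, 10], "angular": [0, 0, 0]},
    {"delta_pos": [0, 0, 10], "angular": [0, 0, 0]},
  ],
)

```text
t: 9.27
position: [0.5719, -0.01, 0.1687]
ee_rot: [3.127, 0.292, 0.013]
ft_force: [0.3, -0.6, 0.0]
opening: -0.0002
```

Run:
```python
from h import *
s=sensors.state(); print(s['t'],s['position'],s['ft_force'])
p,d,i=save('wrist','w3'); cv2.imwrite('pics/w3.png',p)
for y in (221,215): print(W((-10.8,y)),(W((-10.8,y))-s['position'][:2])*100)
```

```text
9.2667 [ 0.57186478 -0.00998269  0.16865832] [ 0.34498539 -0.56043071  0.02987715]
[0.58256881 0.1809541 ] [ 1.07040299 19.09367925]
[0.58357563 0.17503918] [ 1.17108441 18.50218686]
```

View pics/w3.png

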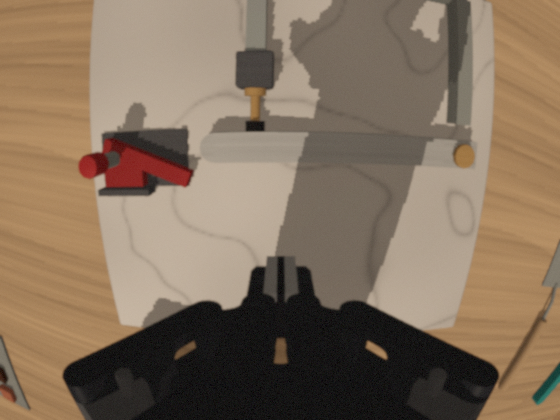

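Wrist view: the bar rests against the rubber tip at (255,127). The knob's top is at (86,166) and the wedge nose at (188,178).

Run:
```python
from h import *
p,d,i=load('w3')
for n,u,v,z in[('knob',86,167,.083),('nose',190,177,.037),('pin',465,155,.048),('end',201,148,.04)]:
    w=onz(i,u,v,z,True); print(n,w,S(w[:2]))
a,da=ray(i,86,167,True); q,_,j=load('top0'); b,db=ray(j,209.0,199.6)
s=np.linalg.lstsq(np.c_[da,-db],b-a,rcond=None)[0]; print(a+s[0]*da,b+s[1]*db)
```

```text
knob [0.58679868 0.14457471 0.083     ] [-12.73466234 184.42666699]
nose [0.58150249 0.06960771 0.037     ] [-30.53539408 111.41136478]
pin [ 0.64956869 -0.1592962   0.048     ] [  -1.84494526 -125.66850751]
end [0.60785377 0.06277177 0.04      ] [ -5.70484023 100.25053796]
[0.58806773 0.14147264 0.08780711] [0.58805779 0.14146235 0.0878031 ]
```

servo_tool(
  deltas=[
    {"delta_pos": [0.2, 4, -1], "angular": [0, 0, -0.5]},
    {"delta_pos": [0.5, 8, -2], "angular": [0, 0, -1]},
    {"delta_pos": [0.8, 12, -3], "angular": [0, 0, -1]},
    {"delta_pos": [1.0, 16, -3.5], "angular": [0, 0, -1]},
    {"delta_pos": [1.1, 19.1, -3.5], "angular": [0, 0, -1]},
  ],
)

```text
t: 9.73
position: [0.5788, 0.1835, 0.1238]
ee_rot: [3.13, 0.266, -0.011]
ft_force: [0.0, -0.3, -0.8]
opening: 0.0002
```

servo_tool(
  deltas=[
    {"delta_pos": [0.2, 0.2, -2], "angular": [0, 0, 0]},
    {"delta_pos": [0.2, 0.2, -3.5], "angular": [0, 0, 0]},
    {"delta_pos": [0.2, 0.2, -4.8], "angular": [0, 0, 0]},
    {"delta_pos": [0.2, 0.2, -5.2], "angular": [0, 0, 0]},
    {"delta_pos": [0.2, 0.2, -5.2], "angular": [0, 0, 0]},
  ],
)

```text
t: 10.15
position: [0.5814, 0.1823, 0.0738]
ee_rot: [3.13, 0.264, -0.008]
ft_force: [-0.3, 0.3, -0.1]
opening: 0.0
```

servo_tool(
  deltas=[
    {"delta_pos": [0, 0, 0], "angular": [0, 0, 0]},
    {"delta_pos": [0, 0, 0], "angular": [0, 0, 0]},
  ],
)

```text
t: 10.32
position: [0.5835, 0.1827, 0.0783]
ee_rot: [-3.13, -0.263, -0.002]
ft_force: [0.2, 0.4, 0.2]
opening: -0.0001
```

Run:
```python
from h import *
s=sensors.state(); print(s['t'],s['position'],S(s['position'][:2]),s['ft_force'])
p,d,i=save('wrist','w4'); cv2.imwrite('pics/w4.png',p)
```

```text
10.3167 [0.58349239 0.18267719 0.07826551] [ -9.60037875 222.54368253] [0.22696689 0.35816153 0.21506075]
```

View pics/w4.png

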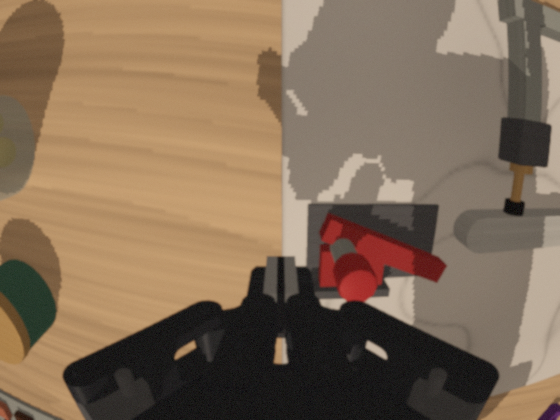

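Wrist view: the knob (355,275) stands just to the slab −y side of the closed fingertips (281,275), level with them.

servo_tool(
  deltas=[
    {"delta_pos": [-0.1, 0, -0.4], "angular": [0, 0, 0]},
    {"delta_pos": [0, -0.4, -0.8], "angular": [0, 0, 0]},
    {"delta_pos": [0.05, -0.8, -0.8], "angular": [0, 0, 0]},
    {"delta_pos": [0.1, -1.1, -0.8], "angular": [0, 0, 0]},
    {"delta_pos": [0.1, -1.2, -0.8], "angular": [0, 0, 0]},
  ],
)

```text
t: 10.78
position: [0.584, 0.1702, 0.0692]
ee_rot: [3.13, 0.263, -0.0]
ft_force: [0.4, -0.3, -0.2]
opening: 0.0004
```

servo_tool(
  deltas=[
    {"delta_pos": [0.03, -0.2, 0], "angular": [0, 0, 0]},
    {"delta_pos": [0.07, -0.4, 0], "angular": [0, 0, 0]},
    {"delta_pos": [0.1, -0.6, 0], "angular": [0, 0, 0]},
    {"delta_pos": [0.14, -0.8, 0], "angular": [0, 0, 0]},
    {"delta_pos": [0.17, -1.0, 0], "angular": [0, 0, 0]},
  ],
)

```text
t: 11.2
position: [0.5856, 0.1612, 0.0694]
ee_rot: [-3.13, -0.265, -0.0]
ft_force: [-0.5, 2.2, 0.1]
opening: 0.0002
```

servo_tool(
  deltas=[
    {"delta_pos": [0.03, -0.2, 0], "angular": [0, 0, 0]},
    {"delta_pos": [0.07, -0.4, 0], "angular": [0, 0, 0]},
    {"delta_pos": [0.1, -0.6, 0], "angular": [0, 0, 0]},
    {"delta_pos": [0.14, -0.8, 0], "angular": [0, 0, 0]},
    {"delta_pos": [0.17, -1.0, 0], "angular": [0, 0, 0]},
  ],
)

```text
t: 11.62
position: [0.5874, 0.1508, 0.0693]
ee_rot: [-3.13, -0.265, -0.0]
ft_force: [-0.3, 4.5, 0.6]
opening: 0.0001
```

servo_tool(
  deltas=[
    {"delta_pos": [0.03, -0.15, 0], "angular": [0, 0, 0]},
    {"delta_pos": [0.05, -0.3, 0], "angular": [0, 0, 0]},
    {"delta_pos": [0.08, -0.45, 0], "angular": [0, 0, 0]},
    {"delta_pos": [0.1, -0.6, 0], "angular": [0, 0, 0]},
    {"delta_pos": [0.12, -0.7, 0], "angular": [0, 0, 0]},
  ],
)

```text
t: 12.03
position: [0.5886, 0.1438, 0.0693]
ee_rot: [3.13, 0.264, 0.0]
ft_force: [-1.3, 2.8, 0.7]
opening: -0.0001
```

servo_tool(
  deltas=[
    {"delta_pos": [0.03, -0.15, 0], "angular": [0, 0, 0]},
    {"delta_pos": [0.05, -0.3, 0], "angular": [0, 0, 0]},
    {"delta_pos": [0.08, -0.45, 0], "angular": [0, 0, 0]},
    {"delta_pos": [0.1, -0.6, 0], "angular": [0, 0, 0]},
  ],
)

```text
t: 12.37
position: [0.5896, 0.1379, 0.0693]
ee_rot: [3.13, 0.265, 0.0]
ft_force: [-0.2, 3.2, 1.1]
opening: -0.0001
```

servo_tool(
  deltas=[
    {"delta_pos": [0.02, -0.1, 0], "angular": [0, 0, 0]},
    {"delta_pos": [0.03, -0.2, 0], "angular": [0, 0, 0]},
    {"delta_pos": [0.05, -0.3, 0], "angular": [0, 0, 0]},
    {"delta_pos": [0.07, -0.4, 0], "angular": [0, 0, 0]},
  ],
)

```text
t: 12.7
position: [0.5903, 0.1339, 0.0693]
ee_rot: [3.13, 0.265, 0.0]
ft_force: [-1.0, 2.8, 0.3]
opening: 0.0001
```

servo_tool(
  deltas=[
    {"delta_pos": [0.02, -0.1, 0], "angular": [0, 0, 0]},
    {"delta_pos": [0.03, -0.2, 0], "angular": [0, 0, 0]},
    {"delta_pos": [0.05, -0.3, 0], "angular": [0, 0, 0]},
    {"delta_pos": [0.07, -0.4, 0], "angular": [0, 0, 0]},
  ],
)

```text
t: 13.03
position: [0.591, 0.1299, 0.0693]
ee_rot: [-3.13, -0.265, -0.0]
ft_force: [-1.3, 2.0, 1.0]
opening: 0.0001
```

servo_tool(
  deltas=[
    {"delta_pos": [0.02, -0.1, 0], "angular": [0, 0, 0]},
    {"delta_pos": [0.03, -0.2, 0], "angular": [0, 0, 0]},
    {"delta_pos": [0.05, -0.25, 0], "angular": [0, 0, 0]},
  ],
)

```text
t: 13.28
position: [0.5913, 0.1279, 0.0693]
ee_rot: [-3.129, -0.265, 0.0]
ft_force: [-2.6, 5.7, 1.1]
opening: -0.0001
```

servo_tool(
  deltas=[
    {"delta_pos": [0.01, -0.05, 0], "angular": [0, 0, 0]},
    {"delta_pos": [0.02, -0.1, 0], "angular": [0, 0, 0]},
    {"delta_pos": [0.02, -0.1, 0], "angular": [0, 0, 0]},
  ],
)

```text
t: 13.53
position: [0.5914, 0.1273, 0.0694]
ee_rot: [-3.129, -0.265, 0.0]
ft_force: [-1.2, 6.5, 1.2]
opening: -0.0002
```

servo_tool(
  deltas=[
    {"delta_pos": [0.01, -0.05, 0], "angular": [0, 0, 0]},
    {"delta_pos": [0.02, -0.1, 0], "angular": [0, 0, 0]},
    {"delta_pos": [0.02, -0.1, 0], "angular": [0, 0, 0]},
  ],
)

```text
t: 13.78
position: [0.5915, 0.1265, 0.0694]
ee_rot: [-3.129, -0.266, 0.001]
ft_force: [-2.3, 6.4, 1.6]
opening: 0.0001
```

servo_tool(
  deltas=[
    {"delta_pos": [0.01, -0.05, 0], "angular": [0, 0, 0]},
    {"delta_pos": [0.02, -0.1, 0], "angular": [0, 0, 0]},
    {"delta_pos": [0.02, -0.1, 0], "angular": [0, 0, 0]},
  ],
)

```text
t: 14.03
position: [0.5917, 0.1256, 0.0693]
ee_rot: [-3.128, -0.266, 0.001]
ft_force: [-1.0, 6.6, 1.8]
opening: -0.0002
```

servo_tool(
  deltas=[
    {"delta_pos": [0.01, -0.05, 0], "angular": [0, 0, 0]},
    {"delta_pos": [0.02, -0.1, 0], "angular": [0, 0, 0]},
    {"delta_pos": [0.02, -0.1, 0], "angular": [0, 0, 0]},
  ],
)

```text
t: 14.28
position: [0.5918, 0.125, 0.0693]
ee_rot: [-3.128, -0.266, 0.001]
ft_force: [-2.2, 7.5, 1.7]
opening: -0.0003
```

servo_tool(
  deltas=[
    {"delta_pos": [0.01, -0.05, 0], "angular": [0, 0, 0]},
    {"delta_pos": [0.02, -0.1, 0], "angular": [0, 0, 0]},
    {"delta_pos": [0.02, -0.1, 0], "angular": [0, 0, 0]},
  ],
)

```text
t: 14.53
position: [0.5919, 0.1245, 0.0694]
ee_rot: [-3.127, -0.266, 0.001]
ft_force: [-2.9, 8.8, 2.0]
opening: 0.0
```

servo_tool(
  deltas=[
    {"delta_pos": [0.01, -0.05, 0], "angular": [0, 0, 0]},
    {"delta_pos": [0.02, -0.1, 0], "angular": [0, 0, 0]},
    {"delta_pos": [0.02, -0.1, 0], "angular": [0, 0, 0]},
  ],
)

```text
t: 14.78
position: [0.5919, 0.124, 0.0693]
ee_rot: [-3.126, -0.267, 0.001]
ft_force: [-2.3, 10.8, 2.6]
opening: 0.0001
```

servo_tool(
  deltas=[
    {"delta_pos": [0.01, -0.05, 0], "angular": [0, 0, 0]},
    {"delta_pos": [0.01, -0.05, 0], "angular": [0, 0, 0]},
    {"delta_pos": [0.01, -0.05, 0], "angular": [0, 0, 0]},
    {"delta_pos": [0.01, -0.05, 0], "angular": [0, 0, 0]},
    {"delta_pos": [0.01, -0.05, 0], "angular": [0, 0, 0]},
  ],
)

```text
t: 15.2
position: [0.592, 0.1238, 0.0694]
ee_rot: [-3.126, -0.267, 0.001]
ft_force: [-3.7, 11.9, 2.0]
opening: -0.0002
```

servo_tool(
  deltas=[
    {"delta_pos": [-0.03, 0.2, 0], "angular": [0, 0, 0]},
    {"delta_pos": [-0.1, 0.6, 0], "angular": [0, 0, 0]},
    {"delta_pos": [-0.25, 1.5, 0], "angular": [0, 0, 0]},
    {"delta_pos": [-0.5, 3, 0], "angular": [0, 0, 0]},
    {"delta_pos": [-0.6, 3.6, 0], "angular": [0, 0, 0]},
  ],
)

```text
t: 15.62
position: [0.5865, 0.158, 0.0691]
ee_rot: [3.13, 0.265, -0.0]
ft_force: [0.9, 0.3, 0.4]
opening: 0.0001
```

servo_tool(
  deltas=[
    {"delta_pos": [0, 0, 3], "angular": [0, 0, 0]},
    {"delta_pos": [0, 0, 6], "angular": [0, 0, 0]},
    {"delta_pos": [-2, -1, 9], "angular": [0, 0, 0]},
    {"delta_pos": [-5, -3, 11], "angular": [0, 0, 0]},
    {"delta_pos": [-8, -5, 11], "angular": [0, 0, 0]},
  ],
)

```text
t: 16.03
position: [0.5079, 0.1069, 0.1848]
ee_rot: [3.13, 0.266, 0.013]
ft_force: [0.4, -0.9, 1.4]
opening: 0.0001
```

servo_tool(
  deltas=[
    {"delta_pos": [-1, -3, 0], "angular": [0, 0, 0]},
    {"delta_pos": [-2, -6, 0], "angular": [0, 0, 0]},
    {"delta_pos": [-2, -8, 0], "angular": [0, 0, 0]},
    {"delta_pos": [-2, -8, 0], "angular": [0, 0, 0]},
  ],
)

```text
t: 16.37
position: [0.4863, 0.0237, 0.1797]
ee_rot: [3.128, 0.258, 0.001]
ft_force: [0.6, -0.1, 0.7]
opening: -0.0
```

Run:
```python
from h import *
s=sensors.state(); print(s['t'],s['position'],s['ft_force'])
p,d,i=save('wrist','w5'); cv2.imwrite('pics/w5.png',p); save('top','top5')
```

```text
16.3667 [0.48633342 0.02370558 0.17970106] [ 0.62098221 -0.09582749  0.67855299]
```

View pics/w5.png

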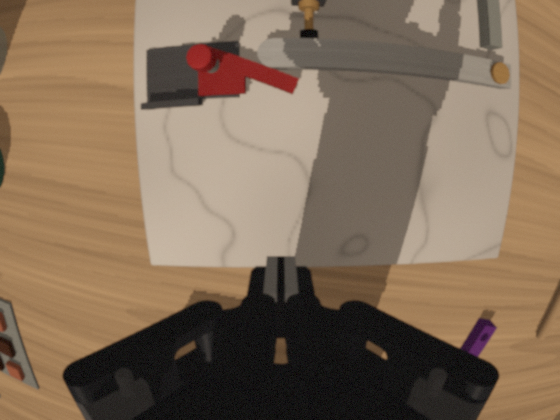

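Wrist view: the wedge face (265,72) passes behind and touches the bar end (262,50), and the bar is on the rubber tip (309,35). The robot is clear. One check that the wedge hasn't sprung back.

Run:
```python
from h import *
c={}
for f in('top0','top5'):
    p,d,i=load(f);h=cv2.cvtColor(p,cv2.COLOR_BGR2HSV)
    m=((h[...,0]<8)|(h[...,0]>172))&(h[...,1]>170)&(h[...,2]>60); m[:, :195]=0;m[:,270:]=0;m[:180]=0;m[:230-0]=m[:230];m[225:]=0
    v,u=np.nonzero(m); w=onz(i,u.mean(),v.mean(),.05); c[f]=S(w[:2]); print(f,len(u),c[f])
print('travel',c['top5']-c['top0'])
# expected travel from contact: pushing TCP at release vs knob start
print('TCP at end of push',S([.592,.1238]),'knob centre then ~',S([.592,.1238])[1]-24.5)
```

```text
top0 207 [-20.17831405 162.44190715]
top5 0 [nan nan]
travel [nan nan]
TCP at end of push [-11.09313533 163.07373286] knob centre then ~ 138.5737328590405<stdin>:6: RuntimeWarning: Mean of empty slice.
  ret = ret.dtype.type(ret / rcount)
```

servo_tool(
  deltas=[
    {"delta_pos": [0, 0, 0], "angular": [0, 0, 0]},
    {"delta_pos": [0, 0, 0], "angular": [0, 0, 0]},
    {"delta_pos": [0, 0, 0], "angular": [0, 0, 0]},
    {"delta_pos": [0, 0, 0], "angular": [0, 0, 0]},
    {"delta_pos": [0, 0, 0], "angular": [0, 0, 0]},
  ],
)

```text
t: 16.88
position: [0.4868, 0.0276, 0.1792]
ee_rot: [-3.13, -0.266, 0.0]
ft_force: [-0.8, -0.0, 0.6]
opening: 0.0002
```

The arm hid the wedge in the top view, so I use the wrist picture instead.

Run:
```python
from h import *
for f in ('w5','w6'):
    if f=='w6': save('wrist','w6')
    p,d,i=load(f);h=cv2.cvtColor(p,cv2.COLOR_BGR2HSV)
    m=((h[...,0]<8)|(h[...,0]>172))&(h[...,1]>170)&(h[...,2]>60); m[:,:140]=0;m[120:]=0
    v,u=np.nonzero(m); w=onz(i,u.mean(),v.mean(),.05,True); k=onz(i,201,56,.083,True)
    print(f,len(u),'red centroid',S(w[:2]),'knob',S(k[:2]))
```

```text
w5 2868 red centroid [-20.41300079 122.53034907] knob [-11.63449294 139.54224567]
w6 2887 red centroid [-20.90776233 120.70974094] knob [-11.50233237 142.03736696]
```

```bash
python3 -c "
from rig import manip; print(manip.close_job())"
```

```text
the job is handed in; nothing more can be done
None
```

The frame is closed and the job is handed in after about 17 s on the robot's clock. No verdict was reported.

- **Bar:** I pushed the aluminium bar round its pin to the rubber tip and held it there at about 9–11 N at the tool for about 1.5 s, then let go.
- **Wedge:** I slid the red wedge in by its knob. It met the bar after about 37 mm and jammed a few millimetres later, at about 12 N, slightly over the 10 N asked. I then backed the fingers off and raised them clear.

**Last checks:**
- The final wrist picture shows the bar on the rubber tip and the wedge face against the bar's end.
- The knob sits about 1 mm from where the push ended, so the wedge held, and the tool force reads about zero.
- The top-view check of the wedge's travel failed because the arm hid it, so I used the wrist camera instead.
- The wedge's red centroid differed by about 2 mm between two wrist pictures, which is within the camera-pose error while the arm settled.
- The clamping force itself could not be measured directly.
- The jar, tin and palette knife were never approached at their height.

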